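# Shut the fume-hood gas valve with the square key

## Task

Shut off the gas to the fume hood: take the T-handled square key from the white rack, push it fully home in the square socket of the grey gas box, and turn it clockwise (seen from above) until the valve stops. Leave the key standing in the socket and let go; leave the round-knobbed key in the rack alone.

Things in the scene. Friction and masses are not known exactly. Their poses are not given: they have to be found in the camera images.
- t_key_bar (a point): Centre of the handle bar of the loose steel T key, upright in a white rack (40 mm high; holes 140 mm apart). Bar 70 mm long (x), 16 thick (y), 22 high (z up). Below: neck 16 mm wide, collar 40 mm wide and 6 thick, its underside 37 mm below this point, on the rack; then a 16 mm square shank 30 mm long, sides parallel to x and y, tapering to 9 mm in its last 8 mm. 0.2 kg. Lifts straight up.
- socket (a point): Centre of the mouth of the square socket, in a 44 mm square brass head sunk 2 mm in the fixed grey box (50 mm high). z up; x, y along the square's sides, turning with it. Hole 18 mm square, 32 deep, flared to 28 mm in its top 5 mm. Key fully home: collar on the brass, bar centre 37 mm above this point. The key fits at any quarter turn. The round slotted plug on the box is not it.
- spindle (a joint): Angle of the brass valve head, rad: 0 open, growing clockwise seen from above, 1.4 shut at a hard stop. Starts at 0 to 0.25, takes about 0.1 N m, no spring, stays where left. The key has up to 0.13 rad of play in the socket either way.
- knob_key_head (a point): Centre of the head of the other key, a round steel knob 44 mm across, 22 mm high, standing in the rack's other hole, as high as the T key; to be left alone.
Things that resemble listed ones, but are neither listed nor needed, are in the scene too. Leave any pink, purple or yellow look-alike of the part that bears t_key_bar alone.

How it is judged (in metres and radians):
On the way, in this order (a step that is already met when the one before it is completed fails the run):
1. the square key is home in the square socket (horizontal distance between t_key_bar and socket below 0.012 m and z of t_key_bar in the frame of socket below 0.045 m and angle between t_key_bar's own z axis and vertical below 0.2 rad), for 0.1 s.
2. the valve is turned shut with the key in the socket (value of joint spindle above 1.1 rad and horizontal distance between t_key_bar and socket below 0.012 m and z of t_key_bar in the frame of socket below 0.045 m), for 0.1 s.
At the end, for the whole second after the job is handed in: The valve spindle is past 1.1 rad (stop at 1.4); the square key stands in the square socket with its bar's centre within 12 mm of the socket's axis, no more than 45 mm above the mouth (37 mm when fully home) and tilted less than 0.2 rad; the round-knobbed key is within 30 mm of where it began (all of step 2 and angle between t_key_bar's own z axis and vertical below 0.2 rad and distance of knob_key_head from where it was at the start of the episode below 0.03 m); the robot touches nothing.
It fails at once if the round-knobbed key is moved more than 30 mm (distance of knob_key_head from where it was at the start of the episode above 0.03 m).
It also fails if it takes over 48 s, if anything falls off the work surface, if the arm or the gripper's body presses on something with over 40 N, if the wrist force passes 120 N, or if a joint passes its speed limit or range.

## Robot

A 7-joint arm with a two-finger parallel gripper is mounted at the origin on the work surface. World frame = base frame: x ahead of the robot, y to its left, z up, the work surface at z = 0. Lengths are in mm, angles in rad, forces in N, time in s.
With the tool pointing down it reaches from about 400 to 850 mm from the base axis. Payload 4.5 kg.
Tool frame: the origin (TCP) lies at the very end of the fingers, on their centre line; the grasp point (between the pads) lies 19 mm behind it; x points along the fingers, y is the direction in which the jaws open and shut, and the axes are right-handed (so a half turn about x gives the same grasp; the last joint's range is limited). The gripper opens to 88 mm and grips with 3 to 60 N. Pads are 18 mm wide; open, the fingers measure 123 mm over their backs; the gripper's body (75 mm by 187 mm) begins 45 mm behind the grasp point.
Start: joints at [1.204, 0.689, -0.195, 1.565, 0.157, 0.902, -0.215], TCP at [243.877, -575.48, 238.743] pointing down, gripper open.
Joint ranges: [-3.01, 3.01], [-0.46, 2.08], [-1.47, 1.51], [0.13, 2.56], [-1, 4.14], [0.04, 2.09], [-2.66, 2.66]. Speed limits (rad/s): [2.57, 2.57, 3.14, 3.14, 3.14, 3.14, 3.14].

## Interface

Orientations are given as a unit quaternion [x, y, z, w].
In Python, from rig import r, imaging gives the robot as it stands.
- The arm moves only by the tool jog_arm, never from a script. Its argument "increments" is a list of rows, each a list of 5 numbers: the shift along the world's x, y, z in units of 25 mm (1.0 is 25 mm), then the turn about the world's z in rad, then the opening in per cent of the stroke, from 0 (shut) to 100 (fully open). In form: [[dx, dy, dz, roll, grip], ...]. A call has 1 to 8 rows; each row is the pose to reach, as a shift and turn from the pose commanded when the call began; what a row does not reach only later rows make up. A row lasts 1/12 s, in which the tool goes at most 41.7 mm and 7.16 degrees, less where a joint would pass 70% of its speed; a pose out of reach is approached as far as the arm can. A call with a gripper value outside its range is refused whole. The fingers move at their own pace and stop on an object; the grip force is fixed at half the most. Time passes only in rows, so rows that repeat a pose let the fingers close. It gives the time, the measured TCP pose, the force and the opening at its end, in the units of the state.
- r.get_state(): the state, without advancing time (a new reading comes with each control period).
- imaging.grab_frame(name): name is "side" or "top"; returns a dict with "color" (400x640x3 uint8, red, green, blue), "z_map" (400x640 float32, mm along the optical axis (not along the pixel's ray), 0 where there is no reading), "K" (3x3 intrinsics, pixels), "T" (4x4, takes a point from camera to world coordinates). Camera axes: x right, y up, looking along -z (the intrinsics and any distortion apply to the point x, -y, -z); pixel columns grow to the right and rows downward; lengths in mm; the calibration is good to about 2 mm. A picture is of the moment at which its call begins.
- r.job_done(): hands the job in, once; it reports no verdict.
The state is a dict: "time": time; "q": joint angles; "dq": joint speeds; "effort": joint torques, N m; "ee_pos": TCP position; "orientation": TCP orientation; "wrist_force": force on the tool from outside, world axes, zero at the start; "moment": the same for the moment, N m; "opening": finger opening in mm.
Only numpy, scipy, OpenCV 4.12 (cv2) and the standard library are available. Lean on these libraries where they do the work, as an engineer would, in place of code of your own. Each camera call takes 0.05 s, during which the arm holds its last target. There are 200 camera calls.

## Working session

There is one attempt and no reset: what is moved stays moved. The work goes in short steps, Python scripts to look and compute and a tool call to move; the robot and the scene stay as the last step left them, time stands still between calls to the robot, and variables do not carry over. Pictures are saved under pics/ and viewed, about 8 in all and at most 12, crops included, and the job is handed in when it is done.

Besides the shell and the picture viewer there is one more tool, called after "Request:" by a JSON object that holds its "method" and its "body", one argument or row to a line. jog_arm: Moves the arm, as the interface text tells. Its arguments: {"type":"object","properties":{"increments":{"type":"array"}},"required":["increments"]}

```bash
mkdir -p pics
cat > h.py <<'E'
import numpy as np, cv2
from rig import r, imaging
def grab(n,tag):
    f=imaging.grab_frame(n); np.savez(f'{tag}.npz',**f)
    cv2.imwrite(f'pics/{tag}.png',f['color'][:,:,::-1]); return f
def load(tag): return dict(np.load(f'{tag}.npz'))
def pt(f,u,v,d=None):
    d=f['z_map'][int(v),int(u)] if d is None else d
    K=f['K']; p=np.array([(u-K[0,2])/K[0,0]*d,-(v-K[1,2])/K[1,1]*d,-d,1])
    return (f['T']@p)[:3]
def ptz(f,u,v,z):
    K=f['K']; c=f['T'][:3,3]; w=f['T'][:3,:3]@np.array([(u-K[0,2])/K[0,0],-(v-K[1,2])/K[1,1],-1])
    return c+w*(z-c[2])/w[2]
def crop(f,u0,v0,u1,v1,s,tag):
    cv2.imwrite(f'pics/{tag}.png',cv2.resize(f['color'][v0:v1,u0:u1,::-1],None,fx=s,fy=s,interpolation=cv2.INTER_CUBIC))
E
python3 - <<'E'
from h import *
for n in('top','side'):
    f=grab(n,n+'0'); print(n,{k:np.array(v).shape for k,v in f.items()},np.round(f['K'],1).tolist(),np.round(f['T'],3).tolist())
print(r.get_state())
E
```

```text
top {'color': (400, 640, 3), 'z_map': (400, 640), 'K': (3, 3), 'T': (4, 4)} [[409.4, 0.0, 318.4], [0.0, 409.4, 204.2], [0.0, 0.0, 1.0]] [[0.011, 0.985, -0.174, 330.408], [-1.0, 0.01, -0.006, 13.604], [-0.004, 0.174, 0.985, 984.147], [0.0, 0.0, 0.0, 1.0]]
side {'color': (400, 640, 3), 'z_map': (400, 640), 'K': (3, 3), 'T': (4, 4)} [[424.4, 0.0, 322.1], [0.0, 424.4, 198.1], [0.0, 0.0, 1.0]] [[0.962, 0.198, -0.187, 328.31], [-0.272, 0.69, -0.671, -538.373], [-0.004, 0.696, 0.718, 679.689], [0.0, 0.0, 0.0, 1.0]]
{'time': 0.1, 'q': array([ 1.20377481,  0.68990976, -0.19451087,  1.56620703,  0.15728271,
        0.90251014, -0.21513257]), 'dq': array([ 0.00174306, -0.00236334,  0.00011828, -0.00225162, -0.00176585,
        0.00111261, -0.00073766]), 'effort': array([-2.73644757e-03, -5.28505182e+01, -1.27128739e+00, -1.53836811e+01,
       -5.25732036e-02,  2.00042305e-03,  4.75400054e-05]), 'ee_pos': array([ 243.60105316, -574.96722043,  237.99277259]), 'orientation': array([-0.69279787, -0.14133378,  0.69310651, -0.14021143]), 'wrist_force': array([ 0.28918497, -0.36091004,  0.03820167]), 'moment': array([-0.04485456, -0.06485051, -0.01552986]), 'opening': 88.44383146176456}
```

View pics/top0.png

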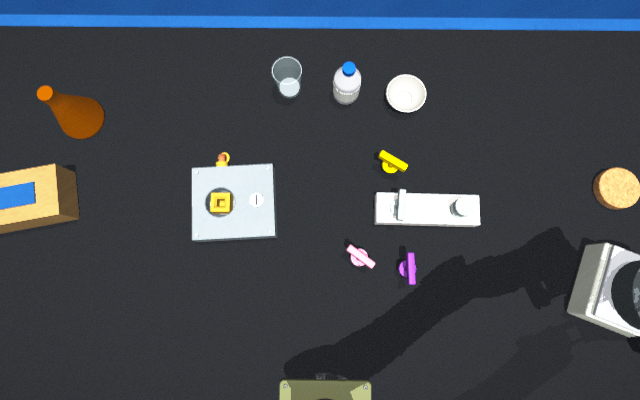

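View pics/side0.png

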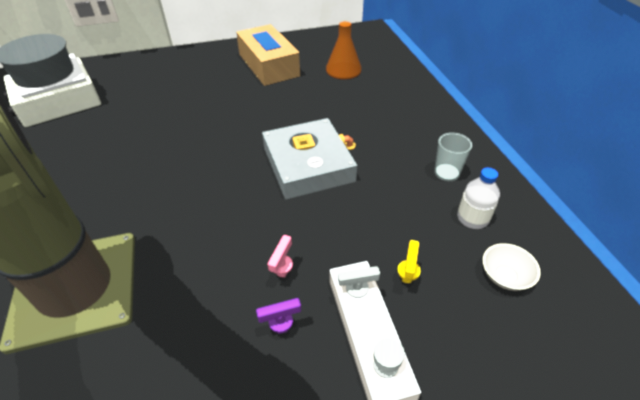

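Top view: the T key stands at about (402,205) in the rack, the knob at (465,207). The brass socket is at (220,203), the slotted plug at (256,200). Yellow, pink and purple look-alikes stand near the rack. I'll enlarge both spots.

Run:
```python
from h import *
f=load('top0')
a=f['color'][145:245,365:490,::-1];b=f['color'][155:250,185:285,::-1]
a=cv2.resize(a,None,fx=6,fy=6,interpolation=2)[:, :]
cv2.imwrite('pics/c1.png',a[100:600]);cv2.imwrite('pics/c2.png',cv2.resize(b,None,fx=6,fy=6,interpolation=2))
z=f['z_map']
# heights
H,W=z.shape;u,v=np.meshgrid(np.arange(W),np.arange(H));K=f['K']
P=np.stack([(u-K[0,2])/K[0,0]*z,-(v-K[1,2])/K[1,1]*z,-z],-1)@f['T'][:3,:3].T+f['T'][:3,3]
print(np.round(P[186:228:2,390:416:2,2]).astype(int))
m=(z>0)&(P[...,2]>75)&(u>380)&(u<430)&(v>180)&(v<232)
q=P[m];print('bar',m.sum(),q.mean(0),q.min(0),q.max(0),cv2.minAreaRect(q[:,:2].astype(np.float32)))
m=(z>0)&(P[...,2]>75)&(u>440)&(u<490)&(v>180)&(v<232)
q=P[m];print('knob',q.mean(0),q.min(0),q.max(0))
m=(z>0)&(P[...,2]>42)&(P[...,2]<60)&(u>180)&(u<285)&(v>150)&(v<250)
q=P[m];print('box',q.mean(0),cv2.minAreaRect(q[:,:2].astype(np.float32)))
```

```text
[[-2 -2 -1 -1  1  2 -2 -1  2  2  4  3  4]
 [-4 -1  2 -3  3  0  2 -3 -1  3 -3  0 -3]
 [ 1 -1 -2 -2 -2 86 86 89 -2 -3  1  2  0]
 [-2  2 -3  1 74 88 87 88 -2 -1 -2  0  0]
 [40 40 37 39 77 90 87 88 40 40 41 43 39]
 [40 38 40 42 80 89 91 88 42 41 40 39 39]
 [40 40 38 40 81 87 89 89 40 39 40 39 41]
 [40 40 44 48 85 90 86 89 36 43 39 40 41]
 [44 46 46 48 86 87 88 87 41 43 41 42 41]
 [39 47 45 48 85 89 89 84 41 41 39 38 40]
 [46 45 46 61 85 90 88 89 43 39 39 41 36]
 [45 48 45 55 86 90 88 87 47 37 40 42 38]
 [46 48 48 45 86 89 88 88 46 40 39 39 38]
 [42 43 46 48 87 91 86 87 42 41 43 41 37]
 [42 42 44 72 88 87 86 89 41 37 42 43 41]
 [35 42 39 72 86 87 87 88 42 40 38 41 40]
 [42 41 41 74 91 89 89 86 41 41 42 40 41]
 [35 41 39 71 79 81 85 42 39 39 41 40 36]
 [41 39 41 42 40 40 41 41 40 37 38 41 38]
 [14  8 16 14 16 16 18 18 19 17 19 20 22]
 [ 2 -1 -3  1  0  1 -1 -2 -3  2 -1 -5  3]]
bar 249 [ 489.48823898 -164.69572309   86.8077967 ] [ 455.80898239 -176.13842749   75.61050392] [ 525.89995047 -154.72426524   91.91867399] ((490.9611511230469, -165.93014526367188), (16.90768051147461, 69.92153930664062), 84.27326965332031)
knob [ 487.57028256 -303.90740526   87.09883521] [ 467.00164586 -326.1859526    75.66559131] [ 508.9195738  -283.76210198   92.18536611]
box [499.26820803 216.95804821  49.68057107] ((501.14886474609375, 218.80075073242188), (171.38497924804688, 190.41636657714844), 3.751814603805542)
```

View pics/c1.png

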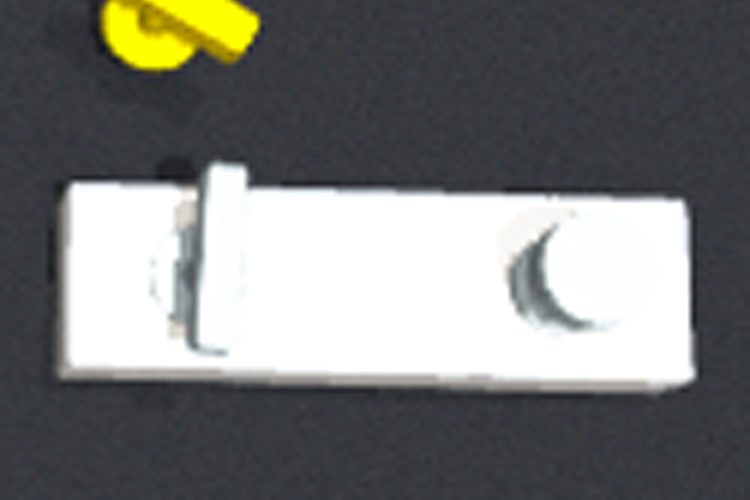

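View pics/c2.png

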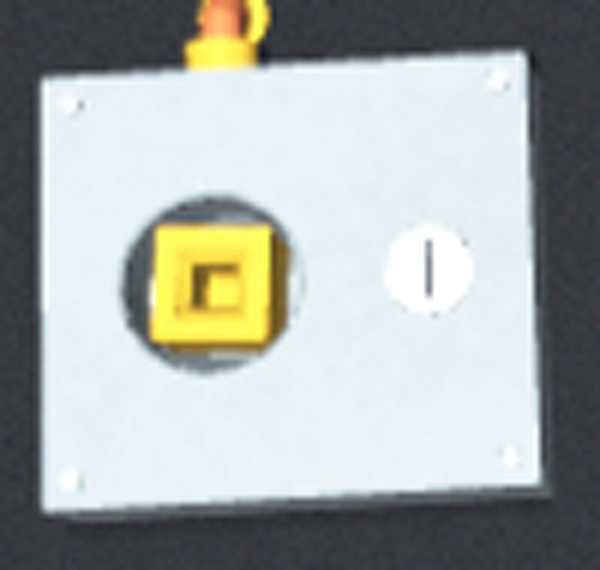

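Run:
```python
from h import *
f=load('top0');z=f['z_map']
H,W=z.shape;u,v=np.meshgrid(np.arange(W),np.arange(H));K=f['K']
P=np.stack([(u-K[0,2])/K[0,0]*z,-(v-K[1,2])/K[1,1]*z,-z],-1)@f['T'][:3,:3].T+f['T'][:3,3]
print(np.round(P[186:222:2,202:240:2,2]).astype(int))
hsv=cv2.cvtColor(f['color'],cv2.COLOR_RGB2HSV)
m=(hsv[...,0]>18)&(hsv[...,0]<35)&(hsv[...,1]>100)&(u>200)&(u<240)&(v>185)&(v<220)
b=m&(hsv[...,2]>200); print('brass z',np.median(P[b][:,2]),b.sum())
zz=np.median(P[b][:,2])
def rep(name,c,ou,ov,zz):
    q=np.array([ptz(f,ou+x/6-.5+.083,ov+y/6-.5+.083,zz)[:2] for x,y in c]);n=len(q)
    e=np.roll(q,-1,0)-q
    print(name,np.round(q,1).tolist(),'c',q.mean(0).round(1),'len',np.linalg.norm(e,axis=1).round(1),'ang',np.degrees(np.arctan2(e[:,1],e[:,0])).round(1))
for h in(48,zz): rep('brass',[(153,227),(270,224),(268,342),(153,343)],185,155,h)
rep('flare',[(177,248),(247,248),(247,315),(177,315)],185,155,zz)
rep('bar',[(204,163),(247,165),(232,352),(194,346)],365,145+100/6,88)
rep('rack',[(68,183),(688,200),(690,378),(60,370)],365,145+100/6,40)
rep('box',[(40,77),(527,51),(543,485),(43,512)],185,155,50)
s=load('side0');cv2.imwrite('pics/c3.png',np.vstack([cv2.resize(s['color'][y:y+50,x:x+100,::-1],None,fx=6,fy=6,interpolation=2) for y,x in((115,255),(255,305))]))
```

```text
[[ 49  46  50  45  51  49  48  49  48  47  50  50  50  51  51  49  51  50
   47]
 [ 50  49  48  50  50  52  47  46  46  41  43  48  47  49  51  50  51  49
   49]
 [ 51  49  52  52  49  46  37  34  30  20  23  23  26  35  51  50  51  49
   53]
 [ 49  46  49  49  47  34  25  19  12  10  10  10  10   9  13  53  53  48
   52]
 [ 47  51  51  49  38  47  47  47  45  46  46  50  49  49  43   8  50  48
   49]
 [ 53  52  51  40  29  48  46  47  48  49  46  48  49  48  42  22  51  50
   51]
 [ 49  49  47  32  18  48  48  44  45  45  43  41  51  47  43  20  13  51
   51]
 [ 53  47  45  31  15  47  46  40  30  25  25  25  46  49  42  21  10  51
   51]
 [ 49  50  40  25  10  47  50  43  30  15  13  13  51  49  38  20  12  49
   48]
 [ 50  49  40  21   9  49  48  45  26  16  16  17  50  46  39  18   8  51
   48]
 [ 49  51  41  24  11  49  43  43  28  13  16  14  47  48  38  17  50  49
   51]
 [ 49  48  46  25   9  49  47  47  48  47  49  45  48  47  37  20  53  54
   51]
 [ 49  53  50  36  49  50  47  47  49 984  45  48  45  49  37  49  49  48
   52]
 [ 48  48  47  51  25  37  38  36  37  38  39  
[... 577 characters left out ...]
76.5, 225.8], [475.7, 270.3]] c [499.2 249.1] len [45.6 46.6 44.5 45.8] ang [ -87.9 -178.1   91.1    3.3]
flare [[513.2, 263.1], [513.4, 235.8], [487.0, 234.5], [486.7, 261.6]] c [500.1 248.8] len [27.3 26.5 27.1 26.5] ang [ -89.4 -177.1   90.6    3.2]
bar [[526.6, -159.8], [526.0, -175.8], [455.7, -168.5], [457.7, -154.5]] c [ 491.5 -164.6] len [16.  70.7 14.1 69.1] ang [-92.1 174.1  81.5  -4.4]
rack [[528.5, -115.6], [524.3, -357.9], [454.1, -354.7], [454.6, -111.5]] c [ 490.4 -235. ] len [242.4  70.2 243.2  74. ] ang [-91.  177.4  89.9  -3.1]
box [[580.5, 320.1], [593.0, 129.0], [422.0, 117.6], [409.7, 307.7]] c [501.3 218.6] len [191.5 171.3 190.6 171.3] ang [ -86.3 -176.2   93.7    4.1]
```

View pics/c3.png

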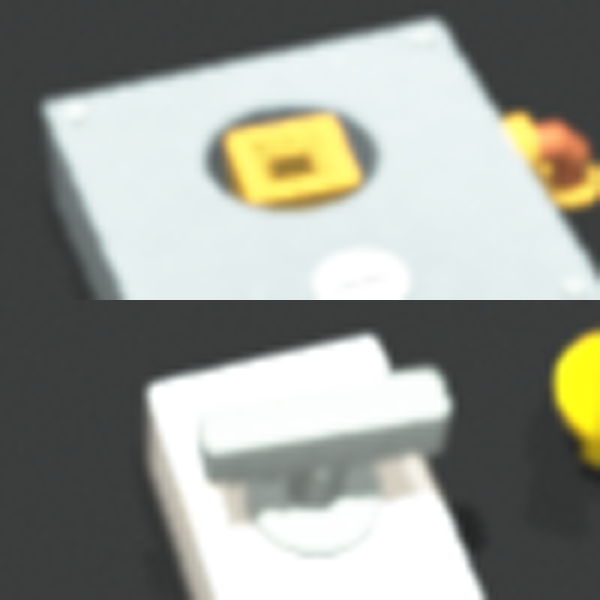

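Measured so far:
- **Bar:** centre (491, −165), top at 88 mm, yaw about −0.09 rad.
- **Brass socket:** centre (499.5, 249), top at 48 mm, yaw about +0.035 rad.
- **Check:** bar 70×16, brass about 45, flare about 27 and knob–key spacing 139 mm all match the given sizes.

The jaws have to turn +2.65 rad so that the last joint keeps enough range for the clockwise turn.

Request:
{"method": "jog_arm", "body": {
  "increments": [
    [5, 8.2, 0, 1.0, 100],
    [5, 8.2, 0, 1.0, 100],
    [5, 8.2, 0, 1.0, 100],
    [5, 8.2, 0, 1.0, 100],
    [5, 8.2, 0, 1.0, 100],
    [5, 8.2, 0, 1.0, 100],
    [5, 8.2, 0, 1.0, 100],
    [5, 8.2, 0, 1.0, 100]
  ]
}}

```text
time: 0.77
ee_pos: [370.5, -367.8, 238.9]
orientation: [0.538, 0.459, -0.538, 0.459]
wrist_force: [-0.3, -1.1, 0.1]
opening: 88.3
```

Request:
{"method": "jog_arm", "body": {
  "increments": [
    [4.9, 8.2, 0, 1.0, 100],
    [4.9, 8.2, 0, 1.0, 100],
    [4.9, 8.2, 0, 1.0, 100],
    [4.9, 8.2, 0, 1.0, 100],
    [4.9, 8.2, 0, 1.0, 100],
    [4.9, 8.2, 0, 1.0, 100],
    [4.9, 8.2, 0, 1.0, 100],
    [4.9, 8.2, 0, 1.0, 100]
  ]
}}

```text
time: 1.43
ee_pos: [492.5, -162.7, 238.8]
orientation: [0.253, 0.661, -0.252, 0.661]
wrist_force: [-0.4, -0.6, -0.5]
opening: 88.0
```

Request:
{"method": "jog_arm", "body": {
  "increments": [
    [-0.06, -0.1, -1, 0.64, 100],
    [-0.06, -0.1, -2, 0.64, 100],
    [-0.06, -0.1, -3, 0.64, 100],
    [-0.06, -0.1, -4, 0.64, 100],
    [-0.06, -0.1, -4.4, 0.64, 100],
    [-0.06, -0.1, -4.6, 0.64, 100],
    [-0.06, -0.1, -4.8, 0.64, 100],
    [-0.06, -0.1, -4.8, 0.64, 100]
  ]
}}

```text
time: 2.1
ee_pos: [489.7, -168.0, 118.3]
orientation: [0.037, 0.706, -0.037, 0.706]
wrist_force: [-0.3, -0.0, -0.4]
opening: 88.1
```

Run:
```python
from h import *
from scipy.spatial.transform import Rotation as R
s=r.get_state();y=R.from_quat(s['orientation']).as_matrix()[:,1];print(s['ee_pos'],np.degrees(np.arctan2(y[1],y[0])),s['q'])
a=grab('top','t1');b=grab('side','s1')
cv2.imwrite('pics/c4.png',np.hstack([cv2.resize(a['color'][150:250,350:450,::-1],(400,400)),cv2.resize(b['color'][210:310,300:400,::-1],(400,400))]))
```

```text
[ 489.74421751 -167.98828623  118.34081852] 84.04719007403209 [ 0.67589222  0.84096304 -0.74123729  1.97438681  0.90156343  0.69629279
  0.82431151]
```

View pics/c4.png

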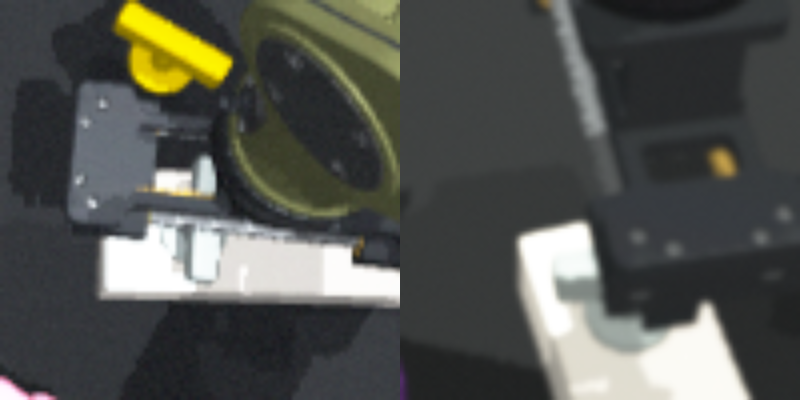

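The fingers straddle the bar (bar at crop (205,215)), nothing is in the way, and the yellow key is clear. I'll descend and grip.

Request:
{"method": "jog_arm", "body": {
  "increments": [
    [0.06, 0.12, -0.8, 0, 100],
    [0.06, 0.12, -1.6, 0, 100],
    [0.06, 0.12, -2.3, 0, 100],
    [0.06, 0.12, -2.3, 0, 100],
    [0.06, 0.12, -2.3, 0, 0],
    [0.06, 0.12, -2.3, 0, 0],
    [0.06, 0.12, -2.3, 0, 0],
    [0.06, 0.12, -2.3, 0, 0]
  ]
}}

```text
time: 2.87
ee_pos: [492.1, -165.1, 62.4]
orientation: [0.036, 0.705, -0.036, 0.707]
wrist_force: [0.1, 0.4, 0.1]
opening: 63.4
```

Request:
{"method": "jog_arm", "body": {
  "increments": [
    [0, 0, 0, 0, 0],
    [0, 0, 0, 0, 0],
    [0, 0, 0, 0, 0],
    [0, 0, 0, 0, 0]
  ]
}}

```text
time: 3.2
ee_pos: [491.4, -165.0, 61.4]
orientation: [0.036, 0.706, -0.036, 0.706]
wrist_force: [0.0, -0.7, 0.5]
opening: 36.8
```

Request:
{"method": "jog_arm", "body": {
  "increments": [
    [0, 0, 0, 0, 0],
    [0, 0, 0, 0, 0],
    [0, 0, 0, 0, 0],
    [0, 0, 0, 0, 0],
    [0, 0, 0, 0, 0],
    [0, 0, 0, 0, 0]
  ]
}}

```text
time: 3.7
ee_pos: [491.3, -165.2, 61.2]
orientation: [0.036, 0.706, -0.036, 0.706]
wrist_force: [-0.3, -0.7, -0.3]
opening: 15.7
```

Request:
{"method": "jog_arm", "body": {
  "increments": [
    [0, 0, 0.5, 0, 0],
    [0, 0, 1, 0, 0],
    [0, 0, 1.5, 0, 0],
    [0, 0, 2, 0, 0],
    [0, 0, 2.5, 0, 0],
    [0, 0, 2.5, 0, 0]
  ]
}}

```text
time: 4.2
ee_pos: [492.4, -164.8, 125.3]
orientation: [0.036, 0.705, -0.036, 0.707]
wrist_force: [0.7, 0.7, -2.3]
opening: 15.5
```

Request:
{"method": "jog_arm", "body": {
  "increments": [
    [0, 1, 1.2, 0.14, 0],
    [0.1, 2, 1.4, 0.14, 0],
    [0.2, 3, 1.4, 0.14, 0],
    [0.3, 4.2, 1.4, 0.14, 0],
    [0.3, 5.4, 1.4, 0.14, 0],
    [0.3, 6.6, 1.4, 0.14, 0],
    [0.3, 7.8, 1.4, 0.14, 0],
    [0.3, 9, 1.4, 0.14, 0]
  ]
}}

```text
time: 4.87
ee_pos: [498.2, 61.2, 157.8]
orientation: [-0.014, 0.707, 0.014, 0.706]
wrist_force: [1.1, -1.1, -3.4]
opening: 16.1
```

Request:
{"method": "jog_arm", "body": {
  "increments": [
    [0, 1.2, 0, 0, 0],
    [0, 2.4, 0, 0, 0],
    [0, 3.6, 0, 0, 0],
    [0, 4.8, 0, 0, 0],
    [0, 5.8, 0, 0, 0],
    [0, 6.6, 0, 0, 0],
    [0, 7.2, 0, 0, 0],
    [0, 7.56, 0, 0, 0]
  ]
}}

```text
time: 5.53
ee_pos: [498.0, 251.4, 157.9]
orientation: [-0.014, 0.707, 0.015, 0.707]
wrist_force: [0.4, 0.4, -2.4]
opening: 15.9
```

Request:
{"method": "jog_arm", "body": {
  "increments": [
    [0, 0, 0, 0, 0],
    [0, 0, 0, 0, 0],
    [0, 0, 0, 0, 0]
  ]
}}

```text
time: 5.78
ee_pos: [498.9, 247.0, 158.1]
orientation: [-0.014, 0.707, 0.013, 0.707]
wrist_force: [0.1, 0.1, -1.7]
opening: 15.6
```

Run:
```python
from h import *
from scipy.spatial.transform import Rotation as R
s=r.get_state();y=R.from_quat(s['orientation']).as_matrix()[:,1];print(s['ee_pos'],np.degrees(np.arctan2(y[1],y[0])),s['q'])
a=grab('top','t2');b=grab('side','s2')
cv2.imwrite('pics/c5.png',np.hstack([cv2.resize(a['color'][155:255,185:285,::-1],(400,400)),cv2.resize(b['color'][90:190,255:355,::-1],(400,400))]))
```

```text
[498.91258052 247.03839336 158.09224141] 92.1650925209694 [-0.09659157  0.82171601 -0.78877826  1.83138685  0.7800587   0.83345435
  0.32278084]
```

View pics/c5.png

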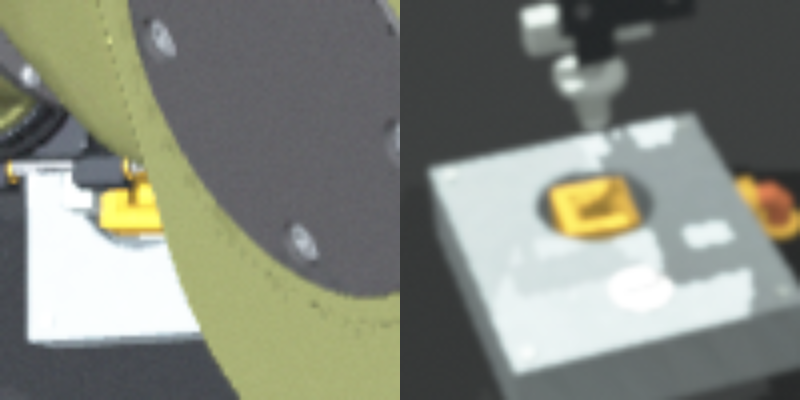

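The key hangs straight, with its tip at crop (596,128), seemingly over the socket at (596,207). I'll go lower, to just above the mouth, and look closer.

Request:
{"method": "jog_arm", "body": {
  "increments": [
    [0, 0.04, -0.6, 0, 0],
    [0, 0.04, -1.2, 0, 0],
    [0, 0.04, -1.6, 0, 0],
    [0, 0.04, -1.8, 0, 0],
    [0, 0.04, -1.8, 0, 0],
    [0, 0.04, -1.8, 0, 0]
  ]
}}

```text
time: 6.38
ee_pos: [499.0, 249.9, 113.9]
orientation: [-0.014, 0.707, 0.014, 0.707]
wrist_force: [0.2, 0.0, -2.1]
opening: 15.6
```

Run:
```python
from h import *
s=r.get_state();print(s['ee_pos'],s['wrist_force'])
b=grab('side','s3'); crop(b,265,100,345,160,10,'c6')
f=load('side0')
for n,z,us in (('socket side0',48,None),):
    pass
K=b['K']
def proj(p):
    c=np.linalg.inv(b['T'])@np.append(p,1);return K[0,2]+K[0,0]*c[0]/-c[2],K[1,2]-K[1,1]*c[1]/-c[2]
e=s['ee_pos']
from itertools import product
def sh(n,p):
    u,v=proj(p);print(n,round((u-265+.5)*10),round((v-100+.5)*10))
sh('socket',[499.5,249,48]);
a=np.radians(2.1);c,si=np.cos(a),np.sin(a)
for i,j in((1,1),(-1,1),(-1,-1),(1,-1)):
    q=lambda h:np.array([h*(i*c-j*si),h*(i*si+j*c),0])
    sh(f'brass{i}{j}',np.array([499.5,249,48])+q(22));sh(f'tip{i}{j}',np.array([e[0],e[1],e[2]+16-67])+q(4.5))
    sh(f'bar{i}{j}',np.array([e[0],e[1],e[2]+16+11])+np.array([i*35*c-j*8*si,i*35*si+j*8*c,0]))
sh('collar c bottom',[e[0],e[1],e[2]+16-37])
```

```text
[498.98740048 249.87484299 113.86105145] [ 0.15665636  0.01792391 -2.12511732]
socket 380 410
brass11 442 339
tip11 387 344
bar11 500 31
brass-11 267 374
tip-11 351 351
bar-11 200 87
brass-1-1 315 484
tip-1-1 361 373
bar-1-1 218 126
brass1-1 495 447
tip1-1 398 366
bar1-1 521 70
collar c bottom 369 254
```

View pics/c6.png

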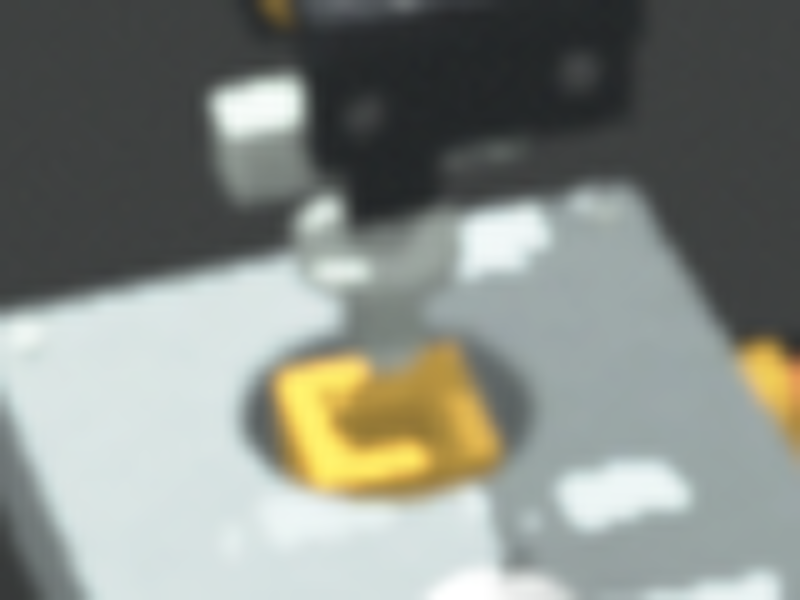

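The brass corners sit at about (272,372), (455,345), (502,462) and (315,490). The tip, around (388,366), lines up with the predicted axis to within about 1–2 mm, which is inside the flare. I'll lower it in stages and watch the force.

Request:
{"method": "jog_arm", "body": {
  "increments": [
    [0, -0.02, -0.2, 0, 0],
    [0, -0.02, -0.4, 0, 0],
    [0, -0.02, -0.6, 0, 0],
    [0, -0.02, -0.7, 0, 0],
    [0, -0.02, -0.8, 0, 0],
    [0, -0.02, -0.9, 0, 0],
    [0, -0.02, -1, 0, 0],
    [0, -0.02, -1, 0, 0]
  ]
}}

```text
time: 7.1
ee_pos: [498.7, 249.4, 88.3]
orientation: [-0.014, 0.707, 0.014, 0.707]
wrist_force: [-0.1, -0.1, -2.4]
opening: 15.9
```

Request:
{"method": "jog_arm", "body": {
  "increments": [
    [0, 0, -0.1, 0, 0],
    [0, 0, -0.2, 0, 0],
    [0, 0, -0.3, 0, 0],
    [0, 0, -0.4, 0, 0],
    [0, 0, -0.5, 0, 0],
    [0, 0, -0.6, 0, 0],
    [0, 0, -0.7, 0, 0],
    [0, 0, -0.7, 0, 0]
  ]
}}

```text
time: 7.77
ee_pos: [498.6, 249.3, 70.7]
orientation: [-0.014, 0.707, 0.014, 0.707]
wrist_force: [0.7, 0.1, -3.6]
opening: 15.8
```

Request:
{"method": "jog_arm", "body": {
  "increments": [
    [0, 0, -0.05, 0, 0],
    [0, 0, -0.1, 0, 0],
    [0, 0, -0.14, 0, 0],
    [0, 0, -0.14, 0, 0]
  ]
}}

```text
time: 8.1
ee_pos: [499.0, 249.6, 69.1]
orientation: [-0.014, 0.706, 0.014, 0.707]
wrist_force: [-2.5, -2.0, 9.2]
opening: 15.6
```

It's home: TCP at 69.1 mm (69 expected), with an 11 N rise in force. Now I'll turn it clockwise.

Request:
{"method": "jog_arm", "body": {
  "increments": [
    [0, 0, 0.03, -0.1, 0],
    [0, 0, 0.03, -0.2, 0],
    [0, 0, 0.03, -0.3, 0],
    [0, 0, 0.03, -0.4, 0],
    [0, 0, 0.03, -0.5, 0],
    [0, 0, 0.03, -0.6, 0],
    [0, 0, 0.03, -0.7, 0],
    [0, 0, 0.03, -0.7, 0]
  ]
}}

```text
time: 8.77
ee_pos: [499.1, 249.7, 69.2]
orientation: [0.23, 0.668, -0.23, 0.669]
wrist_force: [-0.0, -0.1, 3.1]
opening: 15.9
```

```bash
cat > st.py <<'E'
from rig import r
import numpy as np
from scipy.spatial.transform import Rotation as R
s=r.get_state();y=R.from_quat(s['orientation']).as_matrix()[:,1];print(s['ee_pos'],'yaw',np.arctan2(y[1],y[0]),'F',s['wrist_force'].round(1),'M',s['moment'].round(2),'q',s['q'].round(2),s['opening'])
E
python3 st.py
```

```text
[499.11467194 249.74224851  69.15154222] yaw 0.9080480778082433 F [-0.  -0.1  3.1] M [-0.09  0.05 -0.02] q [-0.26  0.9  -0.5   1.88  0.78  0.56 -0.38] 15.87317209108923
```

Request:
{"method": "jog_arm", "body": {
  "increments": [
    [0, 0, 0, -0.1, 0],
    [0, 0, 0, -0.2, 0],
    [0, 0, 0, -0.3, 0],
    [0, 0, 0, -0.4, 0],
    [0, 0, 0, -0.5, 0],
    [0, 0, 0, -0.58, 0],
    [0, 0, 0, -0.62, 0]
  ]
}}

```text
time: 9.35
ee_pos: [499.7, 250.1, 69.1]
orientation: [0.423, 0.567, -0.422, 0.567]
wrist_force: [1.1, -1.1, 2.4]
opening: 15.5
```

```bash
python3 st.py
```

```text
[499.70683215 250.13820166  69.13832588] yaw 0.2900169178223866 F [ 1.1 -1.1  2.4] M [-0.14 -0.28  0.11] q [-0.34  0.88 -0.35  1.89  0.6   0.48 -0.82] 15.54957212025128
```

Moment about z reads +0.11 N m, so the valve is being driven; the turn so far is 1.32 rad. I'll push in small steps to the stop.

Request:
{"method": "jog_arm", "body": {
  "increments": [
    [0, 0, 0, -0.04, 0],
    [0, 0, 0, -0.08, 0],
    [0, 0, 0, -0.12, 0],
    [0, 0, 0, -0.12, 0]
  ]
}}

```text
time: 9.68
ee_pos: [499.8, 250.2, 69.1]
orientation: [0.456, 0.541, -0.454, 0.541]
wrist_force: [0.5, -0.1, 3.8]
opening: 15.7
```

```bash
python3 st.py
```

```text
[499.83111279 250.16114943  69.12592022] yaw 0.17188957134021438 F [ 0.5 -0.1  3.8] M [-0.12 -0.37  0.03] q [-0.36  0.87 -0.32  1.89  0.56  0.47 -0.9 ] 15.734125244183518
```

Request:
{"method": "jog_arm", "body": {
  "increments": [
    [0, 0, 0, -0.04, 0],
    [0, 0, 0, -0.08, 0],
    [0, 0, 0, -0.1, 0],
    [0, 0, 0, -0.1, 0]
  ]
}}

```text
time: 10.02
ee_pos: [499.9, 250.2, 69.1]
orientation: [0.483, 0.517, -0.481, 0.518]
wrist_force: [1.1, -0.1, 5.6]
opening: 15.8
```

```bash
python3 st.py
```

```text
[499.9114183  250.15433088  69.08460036] yaw 0.07198496945204204 F [ 1.1 -0.1  5.6] M [-0.07 -0.51  0.12] q [-0.38  0.87 -0.29  1.89  0.52  0.46 -0.97] 15.794076874186251
```

Request:
{"method": "jog_arm", "body": {
  "increments": [
    [0, 0, 0, -0.04, 0],
    [0, 0, 0, -0.08, 0],
    [0, 0, 0, -0.08, 0],
    [0, 0, 0, -0.08, 0]
  ]
}}

```text
time: 10.35
ee_pos: [500.0, 250.2, 69.1]
orientation: [0.502, 0.498, -0.5, 0.499]
wrist_force: [2.6, -0.6, 5.2]
opening: 16.0
```

```bash
python3 st.py
```

```text
[499.98866022 250.16571065  69.11679761] yaw -0.005085263823934078 F [ 2.6 -0.6  5.2] M [-0.16 -0.62  0.64] q [-0.39  0.87 -0.27  1.89  0.49  0.45 -1.02] 15.997672983151286
```

The moment jumped to 0.64 N m, so that's the hard stop. I'll ease back slightly, open, and retreat straight up.

Request:
{"method": "jog_arm", "body": {
  "increments": [
    [0, 0, 0.03, 0.05, 0],
    [0, 0, 0.03, 0.05, 0],
    [0, 0, 0.03, 0.05, 40],
    [0, 0, 0.03, 0.05, 40],
    [0, 0, 0.03, 0.05, 40],
    [0, 0, 0.03, 0.05, 60],
    [0, 0, 0.03, 0.05, 60],
    [0, 0, 0.03, 0.05, 60]
  ]
}}

```text
time: 11.02
ee_pos: [498.5, 249.4, 69.2]
orientation: [0.49, 0.51, -0.49, 0.51]
wrist_force: [-0.3, 0.0, 0.7]
opening: 52.1
```

Request:
{"method": "jog_arm", "body": {
  "increments": [
    [0, 0, 0, 0, 60],
    [0, 0, 0, 0, 60],
    [0, 0, 0, 0, 60],
    [0, 0, 0, 0, 60]
  ]
}}

```text
time: 11.35
ee_pos: [498.9, 249.5, 69.3]
orientation: [0.49, 0.51, -0.49, 0.51]
wrist_force: [0.4, -0.2, -0.4]
opening: 52.9
```

Open to 53 mm with no load. Going up, then aside for a clear view.

Request:
{"method": "jog_arm", "body": {
  "increments": [
    [0, 0, 0.5, 0, 60],
    [0, 0, 1.2, 0, 60],
    [0, 0, 2.2, 0, 60],
    [0, 0, 3.4, 0, 60],
    [0, 0, 4.6, 0, 60],
    [0, 0, 6, 0, 60],
    [0, 0, 7, 0, 60],
    [0, 0, 7, 0, 60]
  ]
}}

```text
time: 12.02
ee_pos: [501.3, 251.5, 249.5]
orientation: [0.493, 0.509, -0.487, 0.511]
wrist_force: [1.0, 0.5, -0.1]
opening: 53.0
```

Request:
{"method": "jog_arm", "body": {
  "increments": [
    [0, -1, 0, 0, 60],
    [0, -2, 0, 0, 60],
    [0, -3.2, 0, 0, 60],
    [0, -4.4, 0, 0, 60],
    [0, -5.6, 0, 0, 60],
    [0, -6.8, 0, 0, 60],
    [0, -8, 0, 0, 60],
    [0, -8, 0, 0, 60]
  ]
}}

```text
time: 12.68
ee_pos: [498.0, 41.5, 243.1]
orientation: [0.49, 0.507, -0.495, 0.508]
wrist_force: [-0.2, -1.3, -0.9]
opening: 52.9
```

```bash
python3 st.py
python3 - <<'E'
from h import *
a=grab('top','t4');b=grab('side','s4')
cv2.imwrite('pics/c7.png',np.hstack([cv2.resize(a['color'][155:255,185:285,::-1],(400,400)),cv2.resize(b['color'][90:190,255:355,::-1],(400,400))]))
f=a;z=f['z_map'];H,W=z.shape;u,v=np.meshgrid(np.arange(W),np.arange(H));K=f['K']
P=np.stack([(u-K[0,2])/K[0,0]*z,-(v-K[1,2])/K[1,1]*z,-z],-1)@f['T'][:3,:3].T+f['T'][:3,3]
m=(z>0)&(P[...,2]>88)&(P[...,2]<110)&(np.hypot(P[...,0]-499,P[...,1]-249)<60)
q=P[m];print(m.sum(),q.mean(0),np.percentile(q[:,2],[10,50,90]),cv2.minAreaRect(q[:,:2].astype(np.float32)))
m=(z>0)&(P[...,2]>75)&(P[...,2]<100)&(np.hypot(P[...,0]-487,P[...,1]+304)<40)
print('knob',m.sum(),P[m].mean(0) if m.any() else '')
E
```

```text
[498.00085191  41.50774171 243.09184732] yaw 0.03022563221849315 F [-0.2 -1.3 -0.9] M [-0.05 -0.07  0.01] q [ 0.12  0.55 -0.47  1.92  0.36  0.76 -0.52] 52.946113195053215
232 [497.95544207 246.99823361  95.10523878] [92.80240524 95.29722979 97.68408637] ((498.60211181640625, 247.46768188476562), (16.059547424316406, 68.21150970458984), 1.7787983417510986)
knob 0
```

View pics/c7.png

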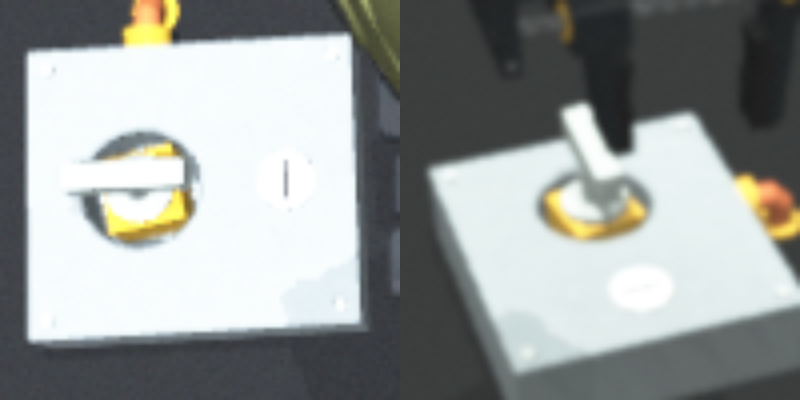

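The key stands in the socket with its bar at crop (122,175). The brass edges have turned to about 13°, which matches roughly 80° clockwise. The bar top is at 95.3 mm, so its centre is about 36.5 mm above the mouth. I'm handing in.

```bash
python3 -c "
from rig import r
print(r.job_done())"
```

```text
the job is handed in; nothing more can be done
None
```

I took the T key from the rack, pushed it home in the square socket, and turned it clockwise to the hard stop. I then let go, backed the arm away and handed the job in at about 13 s; no verdict came back.

**Checks that passed:**
- **Key:** the bar centre is about 36–37 mm above the mouth and within about 3 mm of the socket axis. The key looks upright in both pictures.
- **Valve:** the moment rose to 0.64 N m at the stop. The brass edges sit where a turn of about 80° (1.4 rad) would put them.
- **Gripper:** it is open, well clear, and carries no load.

**Checks that disagreed or failed:**
- **Turn angle:** the stop came after the hand had turned 1.61 rad, up to about 0.1 rad more than I expected with play. The bar probably slipped a little in the jaws, or my starting angle was slightly off.
- **Knob key:** my final check that it hadn't moved found no depth points, probably because the arm blocked the view. I never went near it after gripping the T key, which stood 140 mm away from it.

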